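# Set up the bench splash shield

## Robot

A 7-joint arm with a two-finger parallel gripper is mounted at the origin on a cart in front of the work surface, level with it; the furniture and walls round the work are solid. World frame = base frame: x ahead of the robot, y to its left, z up, the work surface at z = 0. Lengths are in m, angles in rad, forces in N, time in s.
With the tool pointing down it reaches from about 0.425 to 0.875 m from the base axis. Payload 4.7 kg.
Tool frame: the origin (TCP) lies midway between the tips of the shut fingers; the grasp point (between the pads) lies 19 mm behind it (ctrl.grip_point_offset is the distance from the TCP to the grasp point, in m); z points along the fingers, y is the line along which they close (so a half turn about z gives the same grasp; the last joint's range is limited). The gripper opens to 87 mm and grips with 3 to 60 N. Pads are 19 mm wide; open, the fingers measure 117 mm over their backs; the gripper's body (75 mm by 190 mm) begins 51 mm behind the grasp point.
Start: joints at [1.148, 0.321, -0.07, 1.45, 0.023, 1.371, -0.057], TCP at [0.275, -0.589, 0.223] pointing down, gripper open.
Joint ranges: [-2.86, 2.86], [-0.3, 2.09], [-1.38, 1.24], [0.06, 2.45], [-1.56, 4.7], [0.09, 2.05], [-2.69, 2.69]. Speed limits (rad/s): [2.57, 2.57, 3.14, 3.14, 3.14, 3.14, 3.14].

## Interface

Orientations are given as a rotation vector (axis times angle).
In Python, from bench import ctrl gives the robot as it stands.
- The arm moves only by the tool move_arm, never from a script. Its argument "increments" is text: rows parted by semicolons, each of 7 numbers parted by spaces: the shift along the world's x, y, z in mm, then the turn, a rotation vector about the world's x, y, z in degrees, then the closure in counts, from 0 (fully open) to 255 (shut). A call has exactly 8 rows; each row shifts and turns the commanded pose from where the row before left it; what a row does not reach is not made up. A row lasts 1/12 s, in which the tool goes at most 41.7 mm and 7.16 degrees, less where a joint would pass 70% of its speed; a pose out of reach is approached as far as the arm can. A call with a gripper value outside its range is refused whole. The fingers move at their own pace and stop on an object; "grip_force" is the grip in N (left out, the last holds). Time passes only in rows, so rows that do not move let the fingers close, or fill a call up. It gives the time, the measured TCP pose, the force, the opening and the grip force at its end, in the units of the state.
- ctrl.get_state(): the state, without advancing time (a new reading comes with each control period).
- ctrl.get_image(name): name is "side" or "top"; returns a dict with "frame" (384x512x3 uint8, red, green, blue), "depth" (384x512 float32, m along the optical axis (not along the pixel's ray), 0 where there is no reading), "fx", "fy", "cx", "cy" (pixels), "position" and "orientation" of the camera in the world. Camera axes: x right, y down, z forward; pixel columns grow to the right and rows downward; lengths in m; the calibration is good to about 2 mm. A picture is of the moment at which its call begins.
- ctrl.close_job(): hands the job in; it is judged then, once.
Trained networks look in a picture, given as the dict that the camera call returned (one of the last four; its "shot" number tells which), for a name from the list of things; names that differ only in an ending like _2 or _b are one class to them, and where a whole thing is asked for, a point or a joint stands for the part that bears it (a point fixed in the world has none). Each returns a list of dicts, best first, with "score" (0 to 1); they miss things now and then, are a little off and sometimes report something else, mostly with a low value. They report only what shows in the picture. A call takes as long as a camera call.
- ctrl.find_in(target, picture): "centre" ([x, y, z] in m, in world coordinates, good to about 4 mm: the middle of the surface that is visible of it).
- ctrl.silhouettes(target, picture): "region" (384x512 bool, what is visible of it).
The state is a dict: "time": time; "joint_positions": joint angles; "qd": joint speeds; "joint_torque": joint torques, N m; "position": TCP position; "tool_rot": TCP orientation; "ft_force": force on the tool from outside, world axes, zero at the start; "torque": the same for the moment, N m; "grip_width": opening from 0.0 (shut) to 1.0 (fully open); "grip_force": force on a finger pad.
Only numpy, scipy, OpenCV 4.12 (cv2) and the standard library are available. Lean on these libraries where they do the work, as an engineer would, in place of code of your own. Each camera call takes 0.05 s, during which the arm holds its last target. There are 200 camera calls.

## Task

Set up the splash shield: first prime its suction base by pulling the red-handled lever all the way to the front and easing it slowly back to rest without letting it fly back. Then flip the orange-footed kickstand forward over centre until it is fully down, take the shield by its blue top rail, bring it upright and finish while still holding it upright by that rail, touching neither lever nor kickstand, for it tips back if let go. Leave the things standing round about undisturbed.

Things in the scene. Friction and masses are not known exactly. Their poses are not given: they have to be found in the camera images.
- stand: grey base of the splash shield, a plate 160 (x) by 320 (y) and 17 thick, sucked to the worktop and immovable; origin on the worktop near its middle (the plate runs from x -65 to +95, y -160 to +160); its -x side is the front, where the robot is, +z up. The shield stands over its left part, the pump lever over its right part.
- pump_lever (a joint): angle (rad) of the sprung pump lever: 0 as it rests, leaning 0.25 rad away from the front; 0.85 pulled fully to the front (-x of the stand) against its stop. The spring always drives it back: at the handle about 2.5 N at rest and 7 N at the end of the stroke; let go, it flies back.
- lever_handle (a point): centre of the red T-handle on the pump lever, a round bar of diameter 18, 36 long along the stand's y, 120 from the lever's pivot, about 154 above the worktop at rest. It moves on a circle in the stand's x-z plane.
- lever_pivot (a point): point on the pump lever's pivot axis, which runs along the stand's y, 38 above the worktop; at the stand's (-30, -115). It does not move.
- shield (a joint): angle (rad) of the shield about its lower hinge: 0 at rest, leaning 0.25 rad back, away from the front; 0.25 upright; it stops at 0.26. A spring and its weight always tip it back: to bring it up and hold it takes about 2 to 3 N at the top rail; let go, it falls back.
- shield_hinge (a point): point on the shield's hinge axis, which runs along the stand's y, 30 above the worktop, under the middle of the shield, at the stand's (0, +60). It does not move.
- top_rail: blue round grab rail along the top of the shield, a sleeve that turns freely on its rod, diameter 16, 158 long along the stand's y, between the shield's two side posts (180 over all); origin at its middle, 210 from the hinge axis, about 233 above the worktop at rest and 240 with the shield upright. There is open space for the fingers to 36 below its centre. Its y runs along the rail; its x and z turn with the sleeve and mean nothing.
- kickstand (a joint): angle (rad) of the kickstand on the shield's front: 0 folded up along the shield; it swings forward (to the stand's -x) and down to its stop at 2.57, fully down. Over-centre spring: up to about 0.9 to 1.2 it springs back to folded, beyond 1.2 it snaps down to its stop by itself; about 1 N at the foot moves it.
- kickstand_foot (a point): centre of the orange foot of the kickstand, a round bar of diameter 16, 36 long along the stand's y, at the end of a leg 10 in diameter, 115 from its pivot. Folded up it is about 224 above the worktop, 45 in front of the plane of the shield and level with the shield's upper part; there is room for fingers at both its ends.
- kickstand_pivot (a point): point on the kickstand's pivot axis, which runs along the stand's y; 45 in front of the plane of the shield, about 115 above the worktop while the shield leans. It moves with the shield.
- bottle_1_mid (a point): bystander (sizes in mm): brown reagent bottle with a black cap, 48 across, 95 tall; loose, to be left alone; the point is its centre, half-way up
- bottle_2_mid (a point): bystander (sizes in mm): white bottle with a blue cap, 55 across, 125 tall; loose, to be left alone; the point is its centre, half-way up
- timer_mid (a point): bystander (sizes in mm): white bench timer, 62x62x22; loose, to be left alone; the point is its centre, half-way up
- specimen_cup_1_mid (a point): bystander (sizes in mm): specimen cup with a dark red lid, 53 across, 59 tall (the one standing behind the shield); loose, to be left alone; the point is its centre, half-way up
- specimen_cup_3_mid (a point): bystander (sizes in mm): specimen cup with a dark red lid, 53 across, 59 tall; loose, to be left alone; the point is its centre, half-way up
- slide_box_mid (a point): bystander (sizes in mm): blue slide box, 84x62x40; loose, to be left alone; the point is its centre, half-way up

How it is judged:
By the outcome, as a careful person would: the job done as asked, in the order asked, and still so for the second after the job is handed in, while the arm keeps its last pose, push and grip.
It also fails if it takes over 58 s, if anything falls off the work surface, if the arm or the gripper's body presses on something with over 40 N, if the wrist force passes 120 N, or if a joint passes its speed limit or range.

## Working session

There is one attempt and no reset: what is moved stays moved. The work goes in short steps, Python scripts to look and compute and a tool call to move; the robot and the scene stay as the last step left them, time stands still between calls to the robot, and variables do not carry over. Pictures are saved under pics/ and viewed, at most 10 in all, crops included, and the job is handed in when it is done.

Besides the shell and the picture viewer there is one more tool, called after "Call:" as name(argument=value, ...), one argument or row to a line, values as JSON. move_arm: Moves the arm, as the interface text tells. Its arguments: {"type":"object","properties":{"increments":{"type":"string"},"grip_force":{"type":"number"}},"required":["increments"]}

```bash
mkdir -p pics; ls
cat > h.py <<'E'
import numpy as np, cv2
from bench import ctrl
from scipy.spatial.transform import Rotation as R
def rot(o):
    o=np.array(o,float)
    return o if o.shape==(3,3) else (R.from_rotvec(o).as_matrix() if o.size==3 else R.from_quat(o).as_matrix())
def cloud(p):
    d=p["depth"];v,u=np.indices(d.shape)
    c=np.stack([(u-p["cx"])/p["fx"]*d,(v-p["cy"])/p["fy"]*d,d],-1)
    return c@rot(p["orientation"]).T+np.array(p["position"])
def save(p,n): cv2.imwrite(f"pics/{n}.png",cv2.cvtColor(p["frame"],cv2.COLOR_RGB2BGR))
E
python3 - <<'E'
from h import *
s=ctrl.get_state();print(s)
for n in("side","top"):
    p=ctrl.get_image(n);save(p,n+"0");print(n,p["position"],p["orientation"])
    for t in["stand","lever_handle","top_rail","kickstand_foot","bottle_1_mid","bottle_2_mid","timer_mid","specimen_cup_1_mid","slide_box_mid"]:
        print(t,[(np.round(r["centre"],3).tolist(),round(r["score"],2)) for r in ctrl.find_in(t,p)[:3]])
E
```

```text
pics
{'time': 0.0, 'joint_positions': array([ 1.14809238,  0.3218597 , -0.0700772 ,  1.45167241,  0.02258547,
        1.37080388, -0.05690023]), 'qd': array([-3.54791436e-04, -1.17214142e-04,  4.16889168e-04, -2.78784561e-04,
       -9.95543916e-05,  5.86742209e-04,  1.62858499e-03]), 'joint_torque': array([-9.28969166e-04, -4.91285312e+01, -4.04507238e-01, -3.12526023e+01,
       -6.41303463e-02,  4.35921131e-02,  1.64976359e-04]), 'position': array([ 0.27469883, -0.58848641,  0.22143893]), 'tool_rot': array([-3.06511237e+00, -6.80309968e-01,  7.97310471e-04]), 'ft_force': array([-0.116262  , -0.01604368, -0.77264512]), 'torque': array([ 0.00036134, -0.03837221,  0.01575375]), 'grip_force': 0.0, 'grip_width': 1.0004210715034612}
side [0.11098664 1.01258071 0.99732196] [-0.50000195  2.59928806 -1.2970553 ]
stand [([0.542, 0.344, 0.042], 0.7)]
lever_handle [([0.563, 0.164, 0.125], 0.69)]
top_rail [([0.582, 0.36, 0.24], 0.79), ([0.457, -0.218, 0.069], 0.43), ([0.53, 0.342, 0.193], 0.15)]
kickstand_foot [([0.531, 0.341, 0.191], 0.67)]
bottle_1_mid [([0.555, -0.167, 0.056], 0.78)]
bottle_2_mid [([0.455, -0.222, 0.074], 0.84), ([0.581, 0.357, 0.24], 0.24)]
timer_mid [([0.536, -0.286, 0.019], 0.49)]
specimen_cup_1_mid [([0.661, 0.338, 0.054], 0.52)]
slide_box_mid [([0.547, 0.348, 0.045], 0.6), ([0.431, -0.335, 0.047], 0.52)]
top [ 0.4358843  -0.0043219   1.50370292] [-2.16229551  2.16878534 -0.09883695]
stand [([0.554, 0.279, 0.018], 0.73)]
lever_handle [([0.556, 0.162, 0.158], 0.57)]
top_rail [([0.59, 0.345, 0.241], 0.76)]
kickstand_foot [([0.538, 0.334, 0.227], 0.42), ([0.543, -0.295, 0.016], 0.17)]
bottle_1_mid [([0.556, -0.18, 0.075], 0.79)]
bottle_2_mid [([0.457, -0.233, 0.096], 0.64)]
timer_mid [([0.54, -0.294, 0.015], 0.79), ([0.446, -0.34, 0.041], 0.23)]
specimen_cup_1_mid [([0.664, 0.324, 0.057], 0.57)]
slide_box_mid [([0.445, -0.343, 0.041], 0.9)]
```

View pics/side0.png

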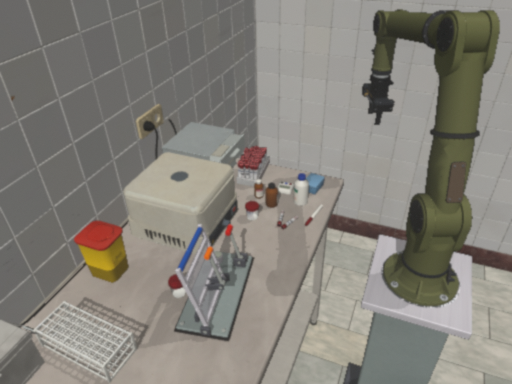

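View pics/top0.png

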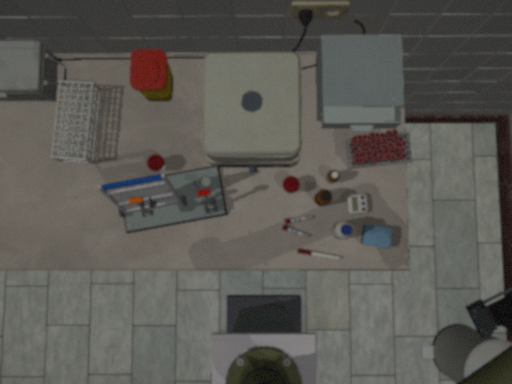

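Run:
```python
from h import *
for n in("top","side"):
    p=ctrl.get_image(n);C=cloud(p)
    hsv=cv2.cvtColor(p["frame"],cv2.COLOR_RGB2HSV)
    for t in["top_rail","kickstand_foot","lever_handle"]:
        r=ctrl.silhouettes(t,p)
        if not r: continue
        m=r[0]["region"]&(p["depth"]>0)
        Q=C[m];med=np.median(Q,0);Q=Q[np.linalg.norm(Q-med,axis=1)<.12]
        if t!="top_rail": Q=Q[Q[:,2]>.1]
        c=Q.mean(0);u,s,v=np.linalg.svd(Q-c);a=(Q-c)@v[0]
        print(n,t,m.sum(),np.round(c,3),"med",np.round(np.median(Q,0),3),"dir",np.round(v[0],3),np.round([a.min(),a.max()],3),"z",np.round(np.percentile(Q[:,2],[5,95]),3), "px",np.argwhere(m).mean(0).round())
    if n=="top":
        m=(C[...,2]>.008)&(C[...,2]<.026)&(C[...,0]>.42)&(C[...,0]<.72)&(C[...,1]>.08)&(C[...,1]<.5)&(p["depth"]>0)&(hsv[...,1]<90)
        m=cv2.morphologyEx(m.astype(np.uint8),cv2.MORPH_OPEN,np.ones((3,3)))
        k,l,st,_=cv2.connectedComponentsWithStats(m);i=1+st[1:,4].argmax();Q=C[l==i]
        rc=cv2.minAreaRect((Q[:,:2]*1000).astype(np.float32));print(rc,cv2.boxPoints(rc).round())
        for nm,b in(("back",(C[...,0]>.6)&(C[...,1]>-.1)&(C[...,1]<.25)&(C[...,2]>.1)),):
            print(nm,np.percentile(C[b][:,0],[1,5]),np.percentile(C[b][:,1],[1,99]),C[b][:,2].max())
```

```text
top top_rail 5683 [0.551 0.265 0.032] med [0.545 0.26  0.018] dir [-0.494  0.857  0.149] [-0.111  0.124] z [0.01  0.115] px [199. 168.]
top kickstand_foot 182 [0.533 0.334 0.191] med [0.536 0.331 0.22 ] dir [-0.186  0.012 -0.982] [-0.047  0.084] z [0.116 0.235] px [204. 140.]
top lever_handle 2089 [0.567 0.336 0.176] med [0.57  0.331 0.174] dir [ 0.025 -0.883 -0.469] [-0.103  0.108] z [0.109 0.242] px [194. 142.]
((563.42822265625, 277.9785461425781), (157.66798400878906, 317.6334533691406), 9.832233428955078) [[459. 421.]
 [513. 108.]
 [668. 135.]
 [614. 448.]]
back [0.66491211 0.67440108] [-0.09717789  0.23952028] 0.3435546196316859
side top_rail 279 [0.583 0.356 0.24 ] med [0.583 0.36  0.241] dir [-0.174  0.985  0.005] [-0.086  0.076] z [0.235 0.244] px [249. 189.]
side kickstand_foot 218 [0.53  0.338 0.187] med [0.53  0.341 0.192] dir [-0.164 -0.144 -0.976] [-0.052  0.081] z [0.122 0.234] px [264. 213.]
side lever_handle 102 [0.56  0.174 0.148] med [0.56  0.171 0.159] dir [0.19  0.133 0.973] [-0.049  0.019] z [0.105 0.165] px [240. 233.]
```

Run:
```python
from h import *
for n in("top","side"):
    p=ctrl.get_image(n);C=cloud(p);hsv=cv2.cvtColor(p["frame"],cv2.COLOR_RGB2HSV).astype(int)
    roi=(C[...,0]>.45)&(C[...,0]<.66)&(C[...,1]>.1)&(C[...,1]<.46)&(C[...,2]>.1)&(p["depth"]>0)&(hsv[...,1]>120)
    H=hsv[...,0]
    for nm,m in(("red",(H<6)|(H>172)),("orange",(H>=7)&(H<18)),("blue",(H>100)&(H<130))):
        Q=C[roi&m]
        if len(Q): print(n,nm,len(Q),np.round(np.median(Q,0),3),"5-95%",np.round(np.percentile(Q,[5,95],axis=0),3).tolist())
```

```text
top red 68 [0.569 0.163 0.162] 5-95% [[0.561, 0.148, 0.156], [0.578, 0.179, 0.166]]
top orange 78 [0.541 0.336 0.232] 5-95% [[0.536, 0.32, 0.134], [0.556, 0.362, 0.236]]
top blue 259 [0.589 0.343 0.24 ] 5-95% [[0.576, 0.277, 0.236], [0.603, 0.413, 0.245]]
side red 57 [0.565 0.175 0.162] 5-95% [[0.557, 0.154, 0.153], [0.573, 0.187, 0.167]]
side orange 73 [0.537 0.348 0.233] 5-95% [[0.53, 0.327, 0.223], [0.544, 0.36, 0.236]]
side blue 185 [0.583 0.363 0.242] 5-95% [[0.57, 0.284, 0.237], [0.596, 0.421, 0.245]]
```

Call:
move_arm(
  increments="11 31 4 0 0 3 0;11 31 4 0 0 3 0;11 31 4 0 0 3 0;11 31 4 0 0 3 0;11 31 4 0 0 3 0;11 31 4 0 0 3 0;11 31 4 0 0 3 0;11 31 4 0 0 3 0",
  grip_force=15,
)

```text
time: 2.17
position: [0.3633, -0.3394, 0.255]
tool_rot: [2.856, 1.307, -0.0]
ft_force: [0.1, 0.4, 0.1]
grip_width: 1.001
grip_force: 0.0
```

Call:
move_arm(
  increments="11 31 4 0 0 3 0;11 31 4 0 0 3 0;11 31 4 0 0 3 0;11 31 4 0 0 3 0;11 31 4 0 0 3 0;11 31 4 0 0 3 0;11 31 4 0 0 3 0;11 31 4 0 0 3 0",
)

```text
time: 2.83
position: [0.4512, -0.0914, 0.2871]
tool_rot: [2.522, 1.872, 0.0]
ft_force: [1.1, -0.2, 0.1]
grip_width: 1.001
grip_force: 0.0
```

Call:
move_arm(
  increments="11 31 0 0 0 3.4 0;11 31 0 0 0 3.4 0;11 31 0 0 0 3.4 0;11 31 0 0 0 3.4 0;11 31 0 0 0 3.4 0;11 31 0 0 0 3.4 0;11 31 0 0 0 3.4 0;11 31 0 0 0 2.8 0",
)

```text
time: 3.5
position: [0.5394, 0.1564, 0.287]
tool_rot: [2.024, 2.401, 0.001]
ft_force: [0.2, -0.5, -0.1]
grip_width: 1.0
grip_force: 0.0
```

Call:
move_arm(
  increments="0 0 -6 0.52 -2.96 0 0;0 0 -6 0.52 -2.96 0 0;0 0 -6 0.52 -2.96 0 0;0 0 -6 0.52 -2.96 0 0;0 0 -3 0.52 -2.96 0 0;0 0 0 0 0 0 0;0 0 0 0 0 0 0;0 0 0 0 0 0 0",
)

```text
time: 4.17
position: [0.5395, 0.155, 0.2604]
tool_rot: [1.909, 2.26, 0.3]
ft_force: [0.9, -0.8, 0.1]
grip_width: 0.997
grip_force: 0.0
```

Run:
```python
from h import *
s=ctrl.get_state();print(s["position"],rot(s["tool_rot"]).round(3),s["joint_positions"].round(2))
```

```text
[0.53950808 0.15496705 0.26041443] [[-0.167  0.952  0.256]
 [ 0.986  0.161  0.045]
 [ 0.001  0.26  -0.966]] [ 0.49 -0.08 -0.8   1.82 -0.02  1.11 -0.14]
```

Call:
move_arm(
  increments="4 1 -15 0 0 0 0;4 1 -15 0 0 0 0;4 1 -15 0 0 0 0;4 1 -15 0 0 0 0;4 1 -15 0 0 0 0;4 1 -15 0 0 0 0;4 1 -13 0 0 0 0;3.5 1 -13.5 0 0 0 0",
)

```text
time: 4.83
position: [0.5717, 0.1635, 0.1427]
tool_rot: [1.911, 2.261, 0.301]
ft_force: [-0.3, -0.1, -0.3]
grip_width: 0.997
grip_force: 0.0
```

Call:
move_arm(
  increments="0 0 0 0 0 0 100;0 0 0 0 0 0 200;0 0 0 0 0 0 255;0 0 0 0 0 0 255;0 0 0 0 0 0 255;0 0 0 0 0 0 255;0 0 0 0 0 0 255;0 0 0 0 0 0 255",
)

```text
time: 5.5
position: [0.5706, 0.1629, 0.1435]
tool_rot: [1.909, 2.26, 0.3]
ft_force: [0.2, 0.0, -0.6]
grip_width: 0.477
grip_force: 0.0
```

Run:
```python
from h import *
p=ctrl.get_image("side")
cv2.imwrite("pics/s1.png",cv2.resize(cv2.cvtColor(p["frame"],cv2.COLOR_RGB2BGR)[180:350,130:290],None,fx=3.5,fy=3.5))
```

```text
(no output)
```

View pics/s1.png

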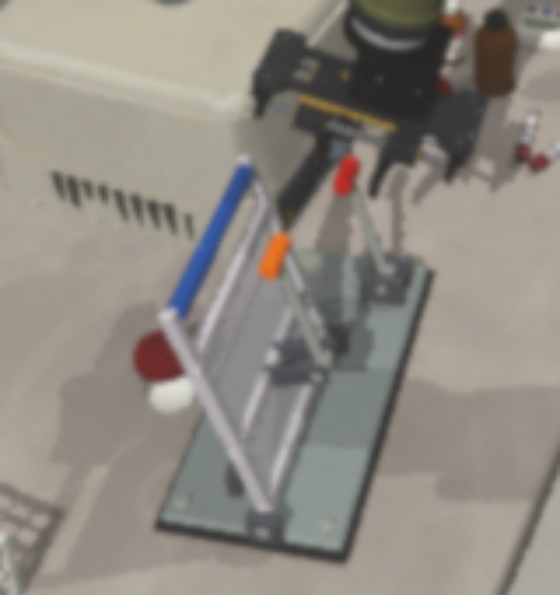

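Call:
move_arm(
  increments="0 0 0 0 0 0 255;0 0 0 0 0 0 255;0 0 0 0 0 0 255;0 0 0 0 0 0 255;0 0 0 0 0 0 255;0 0 0 0 0 0 255;0 0 0 0 0 0 255;0 0 0 0 0 0 255",
)

```text
time: 6.22
position: [0.5707, 0.163, 0.1433]
tool_rot: [1.909, 2.26, 0.3]
ft_force: [2.0, 0.3, 0.4]
grip_width: 0.22
grip_force: 13.7
```

Run:
```python
from h import *
# lever arc, waypoints for TCP; tool tilt from 15deg to T; bar at 10mm behind TCP
y=np.deg2rad(9.83);ex=np.array([np.cos(y),np.sin(y),0]);ez=np.array([0,0,1.])
def tcp(q,t):
    a=q-.25; bar=120*(-np.sin(a)*ex+np.cos(a)*ez)
    return bar+10*(np.sin(t)*ex-np.cos(t)*ez)
N=24;qs=np.linspace(0,.87,N//1+1);ts=np.deg2rad(np.linspace(15,35,N+1))
P=np.array([tcp(q,t) for q,t in zip(qs,ts)])
print(np.diff(P,axis=0).round(1))
```

```text
[[-4.  -0.7  1. ]
 [-4.1 -0.7  0.9]
 [-4.1 -0.7  0.7]
 [-4.1 -0.7  0.6]
 [-4.1 -0.7  0.4]
 [-4.1 -0.7  0.3]
 [-4.2 -0.7  0.1]
 [-4.2 -0.7 -0. ]
 [-4.1 -0.7 -0.2]
 [-4.1 -0.7 -0.4]
 [-4.1 -0.7 -0.5]
 [-4.1 -0.7 -0.7]
 [-4.1 -0.7 -0.8]
 [-4.  -0.7 -1. ]
 [-4.  -0.7 -1.1]
 [-4.  -0.7 -1.3]
 [-3.9 -0.7 -1.4]
 [-3.8 -0.7 -1.6]
 [-3.8 -0.7 -1.7]
 [-3.7 -0.6 -1.8]
 [-3.7 -0.6 -2. ]
 [-3.6 -0.6 -2.1]
 [-3.5 -0.6 -2.3]
 [-3.4 -0.6 -2.4]]
```

Call:
move_arm(
  increments="-4 -0.7 1 0.14 -0.82 0 255;-4.1 -0.7 0.9 0.14 -0.82 0 255;-4.1 -0.7 0.7 0.14 -0.82 0 255;-4.1 -0.7 0.6 0.14 -0.82 0 255;-4.1 -0.7 0.4 0.14 -0.82 0 255;-4.1 -0.7 0.3 0.14 -0.82 0 255;-4.2 -0.7 0.1 0.14 -0.82 0 255;-4.2 -0.7 0 0.14 -0.82 0 255",
)

```text
time: 6.88
position: [0.5392, 0.1573, 0.1488]
tool_rot: [1.848, 2.187, 0.427]
ft_force: [5.5, -0.6, 0.8]
grip_width: 0.203
grip_force: 15.0
```

Call:
move_arm(
  increments="-4.1 -0.7 -0.2 0.14 -0.82 0 255;-4.1 -0.7 -0.4 0.14 -0.82 0 255;-4.1 -0.7 -0.5 0.14 -0.82 0 255;-4.1 -0.7 -0.7 0.14 -0.82 0 255;-4.1 -0.7 -0.8 0.14 -0.82 0 255;-4 -0.7 -1 0.14 -0.82 0 255;-4 -0.7 -1.1 0.14 -0.82 0 255;-4 -0.7 -1.3 0.14 -0.82 0 255",
)

```text
time: 7.55
position: [0.5086, 0.1518, 0.145]
tool_rot: [1.784, 2.111, 0.547]
ft_force: [5.4, -1.6, 5.9]
grip_width: 0.199
grip_force: 15.0
```

Call:
move_arm(
  increments="-3.9 -0.7 -1.4 0.14 -0.82 0 255;-3.8 -0.7 -1.6 0.14 -0.82 0 255;-3.8 -0.7 -1.7 0.14 -0.82 0 255;-3.7 -0.6 -1.8 0.14 -0.82 0 255;-3.7 -0.6 -2 0.14 -0.82 0 255;-3.6 -0.6 -2.1 0.14 -0.82 0 255;-3.5 -0.6 -2.3 0.14 -0.82 0 255;-3.4 -0.6 -2.4 0.14 -0.82 0 255",
)

```text
time: 8.22
position: [0.4865, 0.1513, 0.1301]
tool_rot: [1.723, 2.043, 0.652]
ft_force: [-5.3, -6.2, 23.6]
grip_width: 0.198
grip_force: 15.0
```

Call:
move_arm(
  increments="0 0 0 0 0 0 255;0 0 0 0 0 0 255;0 0 0 0 0 0 255;0 0 0 0 0 0 255;0 0 0 0 0 0 255;0 0 0 0 0 0 255;0 0 0 0 0 0 255;0 0 0 0 0 0 255",
)

```text
time: 8.88
position: [0.4854, 0.1512, 0.1289]
tool_rot: [1.725, 2.044, 0.65]
ft_force: [1.4, 0.9, 12.0]
grip_width: 0.196
grip_force: 15.0
```

Run:
```python
from h import *
p=ctrl.get_image("side")
cv2.imwrite("pics/s2.png",cv2.resize(cv2.cvtColor(p["frame"],cv2.COLOR_RGB2BGR)[180:350,130:290],None,fx=3.5,fy=3.5))
C=cloud(p);hsv=cv2.cvtColor(p["frame"],cv2.COLOR_RGB2HSV).astype(int);H=hsv[...,0]
m=(C[...,0]>.4)&(C[...,0]<.66)&(C[...,1]>.1)&(C[...,1]<.25)&(C[...,2]>.1)&(hsv[...,1]>120)&((H<6)|(H>172))
Q=C[m];print(len(Q),np.median(Q,0))
b=np.median(Q,0)-[.5387,.157,.038];print("angle est",np.arctan2(-(b[0]*.985+b[1]*.171),b[2])+.25)
s=ctrl.get_state();t=s["position"]-.01*rot(s["tool_rot"])[:,2]-[.5387,.157,.038];print(t,"angle tcp",np.arctan2(-(t[0]*.985+t[1]*.171),t[2])+.25,np.linalg.norm(t),s["ft_force"])
```

```text
52 [0.47200118 0.16142142 0.14765367]
angle est 0.784700706879101
[-0.0590067  -0.00679917  0.09905673] angle tcp 0.7893069326056467 0.11550002611308297 [ 0.10707279  2.44397085 10.53585405]
```

View pics/s2.png

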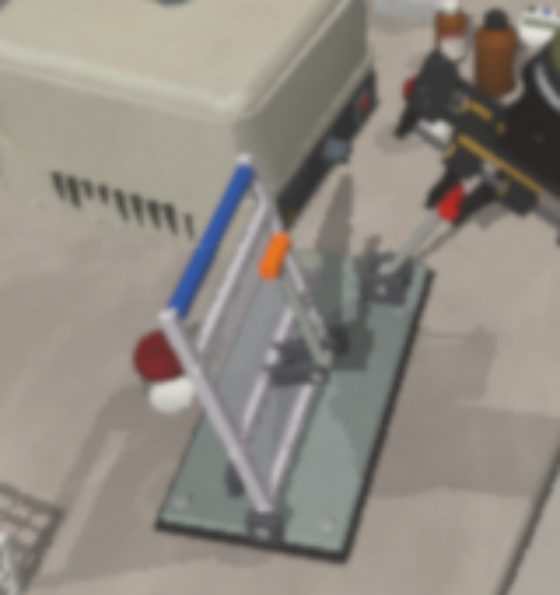

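Call:
move_arm(
  increments="-2 -0.3 0.4 0 0 0 255;-2 -0.3 0.2 0 0 0 255;-2 -0.3 -0.2 0 0 0 255;-2 -0.3 -0.5 0 0 0 255;-2 -0.3 -0.8 0 0 0 255;-2 -0.3 -1 0 0 0 255;0 0 0 0 0 0 255;0 0 0 0 0 0 255",
)

```text
time: 9.6
position: [0.4811, 0.1514, 0.1235]
tool_rot: [1.727, 2.043, 0.646]
ft_force: [-2.8, -4.2, 20.3]
grip_width: 0.201
grip_force: 15.0
```

```bash
cat > la.py <<'E'
from h import *
p=ctrl.get_image("side")
C=cloud(p);hsv=cv2.cvtColor(p["frame"],cv2.COLOR_RGB2HSV).astype(int);H=hsv[...,0]
m=(C[...,0]>.4)&(C[...,0]<.66)&(C[...,1]>.1)&(C[...,1]<.25)&(C[...,2]>.1)&(hsv[...,1]>120)&((H<6)|(H>172))
Q=C[m];print(len(Q),np.median(Q,0))
b=np.median(Q,0)-[.5387,.157,.038];print("angle est",np.arctan2(-(b[0]*.985+b[1]*.171),b[2])+.25)
s=ctrl.get_state();t=s["position"]-.01*rot(s["tool_rot"])[:,2]-[.5387,.157,.038];a=np.arctan2(-(t[0]*.985+t[1]*.171),t[2])
f=s["ft_force"];fx=f[0]*.985+f[1]*.171
print(t,"angle tcp",a+.25,np.linalg.norm(t),f,"tang",fx*np.cos(a)+f[2]*np.sin(a),"rad",-fx*np.sin(a)+f[2]*np.cos(a))
E
python3 la.py
```

```text
48 [0.46700405 0.16199894 0.14523424]
angle est 0.8267909834785272
[-0.06327044 -0.00655181  0.09369193] angle tcp 0.8452124095330361 0.1132442149578282 [-3.01490211 -3.27352743 20.67121064] tang 8.667540560932334 rad 19.09528003378616
```

Call:
move_arm(
  increments="-1.4 -0.2 2 0 0 0 255;-1.4 -0.2 2 0 0 0 255;-1.4 -0.2 1 0 0 0 255;-1.4 -0.2 0 0 0 0 255;-1.4 -0.2 -1 0 0 0 255;-1.4 -0.2 -1 0 0 0 255;0 0 0 0 0 0 255;0 0 0 0 0 0 255",
)

```text
time: 10.32
position: [0.4807, 0.1516, 0.1234]
tool_rot: [1.729, 2.04, 0.643]
ft_force: [7.3, -6.6, 16.7]
grip_width: 0.205
grip_force: 15.0
```

```bash
python3 la.py
```

```text
51 [0.46578128 0.16270087 0.14258899]
angle est 0.8454064782133801
[-0.06369132 -0.00636048  0.09361322] angle tcp 0.848392645506947 0.11340403679733882 [ 7.45169063 -6.76342607 16.49836325] tang 14.402738072805901 rad 10.14845718115375
```

Call:
move_arm(
  increments="1.8 0.3 1.2 -0.07 0.41 0 255;1.8 0.3 1.2 -0.07 0.41 0 255;1.8 0.3 1.1 -0.07 0.41 0 255;1.8 0.3 1.1 -0.07 0.41 0 255;1.9 0.3 1.0 -0.07 0.41 0 255;1.9 0.3 1.0 -0.07 0.41 0 255;1.9 0.3 0.9 -0.07 0.41 0 255;1.9 0.3 0.9 -0.07 0.41 0 255",
)

```text
time: 11.03
position: [0.4925, 0.1535, 0.1301]
tool_rot: [1.762, 2.081, 0.584]
ft_force: [0.2, -3.4, 12.7]
grip_width: 0.203
grip_force: 15.0
```

```bash
python3 la.py
```

```text
53 [0.47897534 0.16474553 0.15148639]
angle est 0.7189985449213946
[-0.05081706 -0.00424707  0.10090062] angle tcp 0.7162665155068191 0.11305462162703198 [ 1.49228027 -4.3796265  11.03567908] tang 5.605156406615379 rad 9.533532742497204
```

Call:
move_arm(
  increments="2.3 0.3 1.2 -0.07 0.41 0 255;2.3 0.3 1.2 -0.07 0.41 0 255;2.3 0.3 1.2 -0.07 0.41 0 255;2.3 0.3 1.1 -0.07 0.41 0 255;2.3 0.3 1.1 -0.07 0.41 0 255;2.3 0.3 1 -0.07 0.41 0 255;2.4 0.3 1 -0.07 0.41 0 255;2.4 0.3 0.9 -0.07 0.41 0 255",
)

```text
time: 11.75
position: [0.5093, 0.1563, 0.1364]
tool_rot: [1.795, 2.122, 0.525]
ft_force: [2.9, 0.3, 6.2]
grip_width: 0.198
grip_force: 15.0
```

Call:
move_arm(
  increments="2.5 0.4 0.7 -0.07 0.41 0 255;2.5 0.4 0.7 -0.07 0.41 0 255;2.5 0.4 0.6 -0.07 0.41 0 255;2.5 0.4 0.6 -0.07 0.41 0 255;2.5 0.4 0.5 -0.07 0.41 0 255;2.5 0.4 0.4 -0.07 0.41 0 255;2.5 0.4 0.3 -0.07 0.41 0 255;2.5 0.4 0.2 -0.07 0.41 0 255",
)

```text
time: 12.42
position: [0.5286, 0.1598, 0.1399]
tool_rot: [1.826, 2.16, 0.466]
ft_force: [-1.2, 0.7, 9.1]
grip_width: 0.202
grip_force: 17.5
```

Call:
move_arm(
  increments="2.5 0.4 0.2 -0.07 0.41 0 255;2.5 0.4 0.2 -0.07 0.41 0 255;2.5 0.4 0.1 -0.07 0.41 0 255;2.5 0.4 0 -0.07 0.41 0 255;2.5 0.4 0 -0.07 0.41 0 255;2.5 0.4 -0.1 -0.07 0.41 0 255;2.5 0.4 -0.2 -0.07 0.41 0 255;2.5 0.4 -0.3 -0.07 0.41 0 255",
)

```text
time: 13.08
position: [0.5494, 0.1634, 0.1412]
tool_rot: [1.855, 2.194, 0.41]
ft_force: [-1.3, 0.6, 13.0]
grip_width: 0.23
grip_force: 19.7
```

```bash
python3 la.py
```

```text
59 [0.54098606 0.17306063 0.16562298]
angle est 0.210856671045079
[0.00767265 0.0059348  0.11257395] angle tcp 0.17399754300338854 0.11299108147255482 [-0.39114412  0.36338474 11.30731549] tang -1.1807619796229403 rad 11.25013791291066
```

Call:
move_arm(
  increments="2.5 0.4 0.6 -0.07 0.41 0 255;2.5 0.4 0.6 -0.07 0.41 0 255;2.5 0.4 0.4 -0.07 0.41 0 255;2.5 0.4 0.2 -0.07 0.41 0 255;2.5 0.4 0 -0.07 0.41 0 255;2.5 0.4 -0.1 -0.07 0.41 0 255;2.5 0.4 -0.2 -0.07 0.41 0 255;2.5 0.4 -0.3 -0.07 0.41 0 255",
)

```text
time: 13.8
position: [0.5669, 0.1665, 0.1397]
tool_rot: [1.887, 2.233, 0.343]
ft_force: [-0.8, 2.2, 5.3]
grip_width: 0.246
grip_force: 18.1
```

Call:
move_arm(
  increments="2 0.3 -0.4 0 0 0 255;2 0.3 -0.4 0 0 0 255;1 0.2 0 0 0 0 255;0 0 0 0 0 0 255;0 0 0 0 0 0 255;0 0 0 0 0 0 255;0 0 0 0 0 0 255;0 0 0 0 0 0 255",
)

```text
time: 14.47
position: [0.5709, 0.1672, 0.1389]
tool_rot: [1.887, 2.234, 0.342]
ft_force: [-6.2, 1.1, 11.3]
grip_width: 0.247
grip_force: 19.0
```

```bash
python3 la.py
```

```text
60 [0.56492768 0.17856172 0.16178789]
angle est 0.015889780220184724
[0.02923359 0.00973902 0.11045439] angle tcp -0.01908574144357511 0.11467180805927671 [-6.62791605  1.51932957 10.91439779] tang -8.94470374873124 rad 8.85510320087293
```

Call:
move_arm(
  increments="0 0 0 0 0 0 100;0 0 0 0 0 0 100;0 0 0 0 0 0 100;0 0 0 0 0 0 100;0 0 0 0 0 0 100;0 0 0 0 0 0 100;-2 -0.4 8 0 0 0 100;-3 -0.5 10 0 0 0 100",
)

```text
time: 15.18
position: [0.5668, 0.1646, 0.1555]
tool_rot: [1.888, 2.232, 0.338]
ft_force: [-0.4, 0.1, -0.0]
grip_width: 0.597
grip_force: 0.0
```

Call:
move_arm(
  increments="-5 -1 18 0 0 0 100;-6 -1 20 0 0 0 100;-6 -1 20 0 0 0 100;-6 -1 20 0 0 0 100;-6 -1 20 0 0 0 100;-6 -1 20 0 0 0 255;-6 -1 20 0 0 0 255;-6 -1 20 0 0 0 255",
)

```text
time: 15.85
position: [0.5199, 0.1569, 0.3164]
tool_rot: [1.886, 2.23, 0.343]
ft_force: [0.9, 0.2, -0.4]
grip_width: 0.459
grip_force: 0.0
```

```bash
python3 la.py
python3 - <<'E'
from h import *
s=ctrl.get_state();print(s["position"],rot(s["tool_rot"]).round(3),s["joint_positions"].round(2))
E
```

```text
57 [0.56413697 0.17605208 0.1620707 ]
angle est 0.02563890497832988
[-2.07025735e-02  1.29360306e-04  2.93137074e-01] angle tcp 0.319377855839573 0.29386724476509385 [0.76214014 0.64834978 3.08418473] tang 1.0733056918949808 rad 3.017038826261686
[0.52105487 0.15762847 0.32162903] [[-0.166  0.937  0.306]
 [ 0.986  0.159  0.05 ]
 [-0.002  0.31  -0.951]] [-0.33 -0.17 -0.05  1.82  0.06  1.19 -0.23]
```

Call:
move_arm(
  increments="2.7 11.3 0 -1.04 5.93 0 255;2.7 11.3 0 -1.04 5.93 0 255;2.7 11.3 0 -1.04 5.93 0 255;2.7 11.3 0 0 0 6.94 255;2.7 11.3 0 0 0 6.94 255;2.7 11.3 0 0 0 6.94 255;2.7 11.3 0 0 0 6.94 255;2.7 11.3 0 0 0 6.94 255",
)

```text
time: 16.57
position: [0.5423, 0.248, 0.3147]
tool_rot: [1.21, 2.897, -0.015]
ft_force: [0.3, 0.6, -0.2]
grip_width: 0.009
grip_force: 0.0
```

Call:
move_arm(
  increments="2.7 11.3 0 0 0 6.94 255;2.7 11.3 0 0 0 6.94 255;2.7 11.3 0 0 0 6.94 255;2.7 11.3 0 0 0 6.94 255;2.7 11.3 0 0 0 6.94 255;2.7 11.3 0 0 0 6.94 255;2.7 11.3 0 0 0 6.94 255;2.7 11.3 0 0 0 6.94 255",
)

```text
time: 17.23
position: [0.5638, 0.3383, 0.3149]
tool_rot: [-0.278, 3.122, -0.013]
ft_force: [0.2, 0.5, 0.5]
grip_width: 0.004
grip_force: 0.0
```

Run:
```python
from h import *
s=ctrl.get_state();print(s["position"],rot(s["tool_rot"]).round(3),s["joint_positions"].round(2),s["grip_width"])
```

```text
[0.56379699 0.3383374  0.3148655 ] [[-0.984 -0.177  0.008]
 [-0.177  0.984 -0.007]
 [-0.006 -0.009 -1.   ]] [-0.4   0.32 -0.25  1.27  0.09  1.55  1.11] 0.003561873296773033
```

Call:
move_arm(
  increments="0 0 -18 0 0 0 255;0 0 -18 0 0 0 255;0 0 -18 0 0 0 255;0 0 -14 0 0 0 255;0 0 -12 0 0 0 255;0 0 -10 0 0 0 255;0 0 -9 0 0 0 255;0 0 -8 0 0 0 255",
)

```text
time: 17.9
position: [0.5639, 0.3378, 0.2067]
tool_rot: [-0.269, 3.123, -0.013]
ft_force: [-0.5, 0.6, 0.1]
grip_width: 0.003
grip_force: 0.0
```

Run:
```python
from h import *
p=ctrl.get_image("side")
cv2.imwrite("pics/s3.png",cv2.resize(cv2.cvtColor(p["frame"],cv2.COLOR_RGB2BGR)[160:340,130:290],None,fx=3.3,fy=3.3))
print(ctrl.get_state()["ft_force"])
```

```text
[-0.13227224 -0.14366042 -1.14919755]
```

View pics/s3.png

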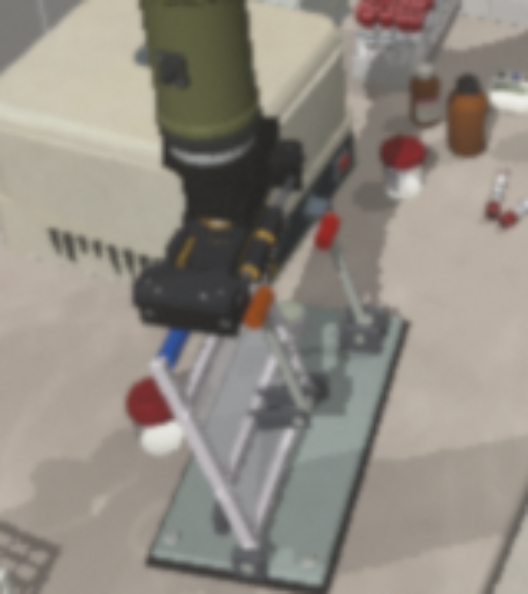

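Call:
move_arm(
  increments="-10.8 -1.9 1.7 0 0 0 255;-10.8 -1.9 1.7 0 0 0 255;-10.8 -1.9 1.7 0 0 0 255;-11.1 -1.9 -1 0 0 0 255;-11.1 -1.9 -1 0 0 0 255;-11.1 -1.9 -1 0 0 0 255;-10.1 -1.8 -2 0 0 0 255;-10.1 -1.8 -2 0 0 0 255",
)

```text
time: 18.62
position: [0.4769, 0.3231, 0.2061]
tool_rot: [-0.27, 3.122, -0.012]
ft_force: [-0.6, -0.2, 0.2]
grip_width: 0.005
grip_force: 0.2
```

Call:
move_arm(
  increments="-10.1 -1.8 -2 0 0 0 255;-8.4 -1.5 -5.5 0 0 0 255;-8.4 -1.5 -5.5 0 0 0 255;-7.4 -1.3 -8 0 0 0 255;-7.4 -1.3 -8 0 0 0 255;-5 -0.9 -9 0 0 0 255;-5 -0.9 -9 0 0 0 255;0 0 0 0 0 0 255",
)

```text
time: 19.28
position: [0.424, 0.3128, 0.1563]
tool_rot: [-0.271, 3.127, -0.016]
ft_force: [-0.6, -0.7, -0.3]
grip_width: -0.0
grip_force: 0.0
```

Run:
```python
from h import *
p=ctrl.get_image("side")
cv2.imwrite("pics/s4.png",cv2.resize(cv2.cvtColor(p["frame"],cv2.COLOR_RGB2BGR)[160:340,130:290],None,fx=3.3,fy=3.3))
print(ctrl.get_state()["ft_force"])
```

```text
[ 0.29263615 -0.47632817  1.15947825]
```

View pics/s4.png

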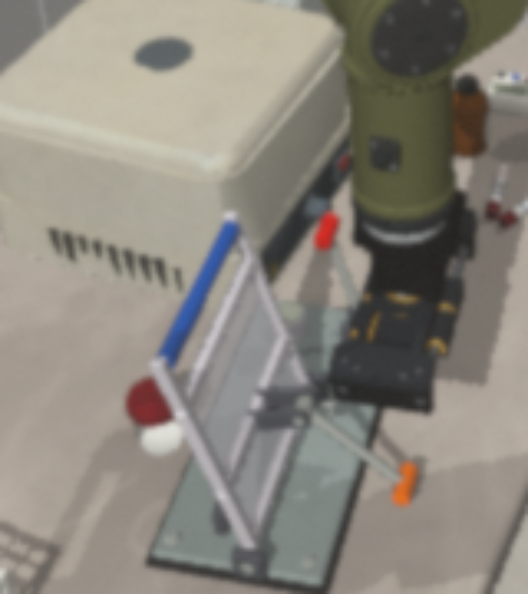

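Call:
move_arm(
  increments="0 0 30 0 0 0 0;0 0 35 0 0 -3 0;0 0 35 0 0 -6.9 0;0 0 35 0 0 -6.9 0;10 2 35 0 0 -6.9 0;15 3 10 0 0 -6.9 0;15 3 0 0 0 -6.9 0;20 3 0 0 0 -6.9 0",
)

```text
time: 20.0
position: [0.4871, 0.3255, 0.3408]
tool_rot: [0.939, 2.992, -0.011]
ft_force: [-0.7, -0.5, 0.6]
grip_width: 0.528
grip_force: 0.0
```

Call:
move_arm(
  increments="20 3 0 0 0 -6.9 0;20 3 0 0 0 -6.9 0;20 3 0 0 0 -6.9 0;20 3 0 0 0 -6.9 0;15 3 0 0 0 -6.9 0;7 2 0 0 0 -6.9 0;3 2 0 0 0 -4.1 0;0 0 0 0 0 0 0",
)

```text
time: 20.67
position: [0.5924, 0.3436, 0.3376]
tool_rot: [-2.023, -2.402, 0.017]
ft_force: [0.2, -0.3, -0.5]
grip_width: 0.996
grip_force: 0.0
```

Run:
```python
from h import *
s=ctrl.get_state();print(s["position"],rot(s["tool_rot"]).round(3),s["joint_positions"].round(2),s["grip_width"])
p=ctrl.get_image("side");C=cloud(p);hsv=cv2.cvtColor(p["frame"],cv2.COLOR_RGB2HSV).astype(int);H=hsv[...,0]
b=(C[...,0]<.66)&(C[...,1]>.1)&(C[...,1]<.46)&(hsv[...,1]>120)&(C[...,0]>.3)
for nm,m in(("orange",(H>=7)&(H<18)&(C[...,2]<.1)&(C[...,2]>.02)),("blue",(H>100)&(H<130)&(C[...,2]>.15))):
    Q=C[b&m];print(nm,len(Q),np.median(Q,0).round(3))
```

```text
[0.59235463 0.34359958 0.33757703] [[-0.17   0.985 -0.008]
 [ 0.985  0.17  -0.007]
 [-0.006 -0.009 -1.   ]] [-0.48  0.39 -0.13  1.14  0.05  1.63 -0.42] 0.9960695477477336
orange 65 [0.427 0.326 0.042]
blue 172 [0.584 0.358 0.242]
```

Call:
move_arm(
  increments="-2.5 0 -18 0 0 0 0;0 0 -18 0 0 0 0;0 0 -18 0 0 0 0;0 0 -18 0 0 0 0;0 0 -16 0 0 0 0;0 0 -13 0 0 0 0;0 0 -11 0 0 0 0;0 0 -10 0 0 0 0",
  grip_force=20,
)

```text
time: 21.38
position: [0.5885, 0.3436, 0.2156]
tool_rot: [-2.018, -2.405, 0.016]
ft_force: [0.7, 0.0, -0.3]
grip_width: 1.002
grip_force: 0.0
```

Call:
move_arm(
  increments="0 0 0 0 0 0 255;0 0 0 0 0 0 255;0 0 0 0 0 0 255;0 0 0 0 0 0 255;0 0 0 0 0 0 255;0 0 0 0 0 0 255;0 0 0 0 0 0 255;0 0 0 0 0 0 255",
)

```text
time: 22.05
position: [0.5887, 0.3436, 0.2163]
tool_rot: [-2.02, -2.404, 0.016]
ft_force: [-0.2, 0.3, 0.5]
grip_width: 0.48
grip_force: 0.0
```

Call:
move_arm(
  increments="0 0 0 0 0 0 255;0 0 0 0 0 0 255;0 0 0 0 0 0 255;0 0 0 0 0 0 255;0 0 0 0 0 0 255;0 0 0 0 0 0 255;0 0 0 0 0 0 255;0 0 0 0 0 0 255",
)

```text
time: 22.72
position: [0.5888, 0.3436, 0.2161]
tool_rot: [-2.02, -2.404, 0.016]
ft_force: [1.3, 1.2, -0.9]
grip_width: 0.175
grip_force: 20.0
```

Call:
move_arm(
  increments="-3.2 -0.55 0.8 0 0 0 255;-3.2 -0.55 0.7 0 0 0 255;-3.2 -0.55 0.7 0 0 0 255;-3.2 -0.55 0.6 0 0 0 255;-3.2 -0.55 0.6 0 0 0 255;-3.2 -0.55 0.5 0 0 0 255;-3.2 -0.55 0.5 0 0 0 255;-3.2 -0.55 0.4 0 0 0 255",
)

```text
time: 23.38
position: [0.5628, 0.3389, 0.2211]
tool_rot: [-2.02, -2.404, 0.016]
ft_force: [1.6, 0.6, -0.9]
grip_width: 0.178
grip_force: 20.0
```

Call:
move_arm(
  increments="-3.2 -0.55 0.4 0 0 0 255;-3.2 -0.55 0.3 0 0 0 255;-3.2 -0.55 0.3 0 0 0 255;-3.2 -0.55 0.2 0 0 0 255;-3.2 -0.55 0.2 0 0 0 255;-3.2 -0.55 0.1 0 0 0 255;-3.2 -0.55 0.1 0 0 0 255;-3.2 -0.55 0 0 0 0 255",
)

```text
time: 24.05
position: [0.5373, 0.3343, 0.2226]
tool_rot: [-2.02, -2.404, 0.017]
ft_force: [2.8, -2.2, -0.1]
grip_width: 0.178
grip_force: 20.0
```

Call:
move_arm(
  increments="0 0 0 0 0 0 255;0 0 0 0 0 0 255;0 0 0 0 0 0 255;0 0 0 0 0 0 255;0 0 0 0 0 0 255;0 0 0 0 0 0 255;0 0 0 0 0 0 255;0 0 0 0 0 0 255",
)

```text
time: 24.72
position: [0.5377, 0.3344, 0.2226]
tool_rot: [-2.02, -2.404, 0.017]
ft_force: [3.6, -3.1, 0.8]
grip_width: 0.173
grip_force: 20.0
```

Run:
```python
from h import *
s=ctrl.get_state();d=s["position"]-.019*rot(s["tool_rot"])[:,2];b=d-[.5384,.3345,.03];sx=b[0]*.985+b[1]*.171
print(d,"stand x mm",sx*1000,"shield",.25-np.arctan2(sx,b[2]),s["ft_force"],s["grip_width"],s["grip_force"])
p=ctrl.get_image("side");C=cloud(p);hsv=cv2.cvtColor(p["frame"],cv2.COLOR_RGB2HSV).astype(int);H=hsv[...,0]
b=(C[...,0]<.66)&(C[...,1]>.1)&(C[...,1]<.46)&(hsv[...,1]>120)&(C[...,0]>.3)
for nm,m in(("orange",(H>=7)&(H<18)&(C[...,2]<.1)&(C[...,2]>.02)),("blue",(H>100)&(H<130)&(C[...,2]>.15)),("red",((H<6)|(H>172))&(C[...,1]<.25)&(C[...,2]>.1))):
    Q=C[b&m];print(nm,len(Q),np.median(Q,0).round(3))
cv2.imwrite("pics/s5.png",cv2.resize(cv2.cvtColor(p["frame"],cv2.COLOR_RGB2BGR)[140:340,130:290],None,fx=3,fy=3))
```

```text
[0.53783677 0.33453139 0.24158908] stand x mm -0.5494190716991222 shield 0.252596626559324 [ 3.646189   -3.07453442  0.84418748] 0.17303028618336766 19.999625980854034
orange 4 [0.428 0.325 0.023]
blue 133 [0.527 0.372 0.248]
red 4 [0.565 0.184 0.153]
```

View pics/s5.png

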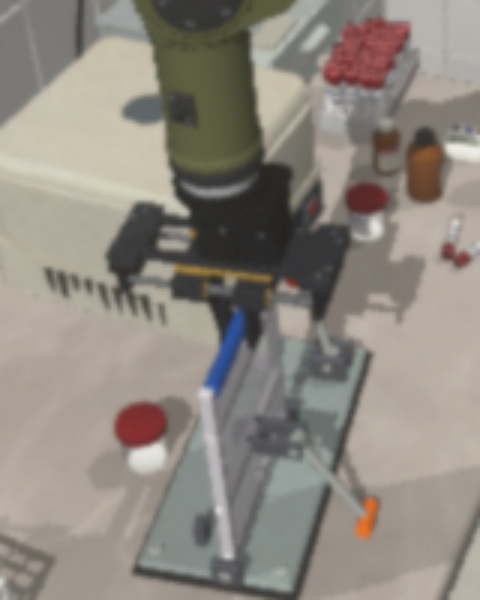

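```bash
python3 -c "
from bench import ctrl
print(ctrl.close_job())"
```

```text
the job is handed in; nothing more can be done
None
```

The job is handed in, with no verdict returned: I pulled the lever to its stop and eased it back to rest. The kickstand is fully down, and the arm is holding the shield upright by its blue rail (about 0.25 rad), with no contact on the surrounding items seen.

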